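# Put the pick-up board on its stand and click its dial to day six

### The arm

A 7-joint arm with a two-finger parallel gripper is mounted at the origin on a cart in front of the work surface, level with it; the furniture and walls round the work are solid. World frame = base frame: x ahead of the robot, y to its left, z up, the work surface at z = 0. Lengths are in m, angles in rad, forces in N, time in s.
With the tool pointing down it reaches from about 0.4 to 0.85 m from the base axis. Payload 10.4 kg.
Tool frame: the origin (TCP) lies on the centre line of the jaws, within the pads' length; the fingertips stand r.finger_overhang ahead of it and the grasp point (between the pads) lies 5 mm behind it (r.finger_overhang is the distance from the TCP to the fingertips, in m); z points along the fingers, y is the line along which they close (so a half turn about z gives the same grasp; the last joint's range is limited). The gripper opens to 87 mm and grips with 3 to 60 N. Pads are 19 mm wide; open, the fingers measure 117 mm over their backs; the gripper's body (75 mm by 190 mm) begins 51 mm behind the grasp point.
Start: joints at [1.301, 0.332, -0.065, 1.46, 0.022, 1.35, -0.088], TCP at [0.153, -0.606, 0.237] pointing down, gripper open.
Joint ranges: [-2.6, 2.6], [-0.5, 2.12], [-1.47, 1.34], [0.16, 2.42], [-1.27, 4.41], [0.06, 2.06], [-2.6, 2.6]. Speed limits (rad/s): [2.22, 2.22, 2.79, 2.79, 3.14, 3.14, 3.14].

### API

Orientations are given as a unit quaternion [x, y, z, w].
In Python, from bench import read_state, viewer, r gives the robot as it stands.
- The arm moves only by the tool carry_out, never from a script. Its argument "moves" is a list of rows, each a list of 6 numbers: the shift along the tool's x, y, z in units of 40 mm (1.0 is 40 mm), then the turn, a rotation vector about the tool's x, y, z in units of 8 degrees (1.0 is 8 degrees). A call has 1 to 20 rows; each row shifts and turns the commanded pose from where the row before left it, along the tool's axes as they then stand; what a row does not reach is not made up. A row lasts 1/8 s, in which the tool goes at most 62.5 mm and 10.7 degrees, less where a joint would pass 70% of its speed; a pose out of reach is approached as far as the arm can. A call is refused whole if a number of a shift passes 1 or a number of a turn 1, either way. A call with a gripper value outside its range is refused whole. "fingers" is the finger opening in mm, from 0 to 87, set as the call begins (left out, the last holds). The fingers move at their own pace and stop on an object; "force" is the grip in N (left out, the last holds). Time passes only in rows, so rows that do not move let the fingers close. It gives the time, the measured TCP pose, the force, the opening and the grip force at its end, in the units of the state.
- read_state(): the state, without advancing time (a new reading comes with each control period).
- viewer.camera(name): name is "side" or "top"; returns a dict with "pixels" (420x560x3 uint8, red, green, blue), "range_z" (420x560 float32, m along the optical axis (not along the pixel's ray), 0 where there is no reading), "fx", "fy", "cx", "cy" (pixels), "xyz" and "orientation" of the camera in the world. Camera axes: x right, y down, z forward; pixel columns grow to the right and rows downward; lengths in m; the calibration is good to about 2 mm. A picture is of the moment at which its call begins.
- r.close_job(): hands the job in; it is judged then, once.
The state is a dict: "time": time; "joint_positions": joint angles; "joint_vel": joint speeds; "joint_torque": joint torques, N m; "ee_pos": TCP position; "eef_rot": TCP orientation; "ft_force": force on the tool from outside, world axes, zero at the start; "torque": the same for the moment, N m; "width": finger opening in m; "grip_force": force on a finger pad.
Only numpy, scipy, OpenCV 4.12 (cv2) and the standard library are available. Lean on these libraries where they do the work, as an engineer would, in place of code of your own. Each camera call takes 0.05 s, during which the arm holds its last target. There are 200 camera calls.

### The job

Take the board with the dial out of the rack and lean it on the display stand, dial side out, with its foot behind the stop strip and its back against the low wall. Let go of it, then set its dial to six: the mark six clicks clockwise from the left-hand end stop, which is zero (one click is one day). Leave the plain board in the rack.

Things in the scene. Friction and masses are not known exactly. Their poses are not given: they have to be found in the camera images.
- dial_board: Light wooden board, 160 mm wide (its x), 14 mm thick (its y), 140 mm tall (its z), 0.3 to 0.6 kg, with a click dial on its front face (-y). It starts upright in one of the two slots of the rack, front towards world -y, turned up to 0.2 rad with the rack. Origin: centre of the 160 x 14 mm bottom edge face.
- board_foot (a point): Centre of the dial board's bottom edge face (same point as its origin); y + and - 7 mm are the back and front lower edges.
- board_top (a point): Centre of the dial board's top edge face, 140 mm above the foot along the board's z. The edge is pinched here across the 14 mm thickness; the uppermost 38 mm of both faces is free.
- dial (a joint): Dial angle, rad: 0 at its left-hand stop, growing clockwise seen from the front, 3.0 at the right-hand stop; 10 clicks of 0.30, so six is 1.80. Let go, it snaps to the nearest click; about 0.1 N m carries it over one. Starts at click 0 to 3. The pointer stands (joint - 1.5) rad clockwise of the board's z; of the eleven marks round it 0 (left), 5 (straight up) and 10 (right) are longer.
- dial_grip (a point): Middle of the dial's bar grip, on the dial's axis, 19 mm in front of the board's front face (board x 0, y -26, z 70 mm). The black bar is 54 mm long along the pointer, 17 mm wide, and stands from 8 to 30 mm off the face, on a round skirt of 62 mm diameter, 8 mm thick; a white line marks its pointer end.
- plain_board: A board of the same size and wood without a dial, 0.36 kg, upright in the other slot of the rack; it stays there. Origin: centre of its bottom edge face.
- rack: Fixed metal rack, 190 x 170 mm, with two parallel slots along its x, at its y + and - 48 mm; slot floor 8 mm above the counter, slot walls up to 43 mm above the counter, 17.6 mm between them. Origin: centre of its underside.
- stand: Fixed metal display stand. Origin on the counter under the middle of the stop strip's inner face. In its frame: base plate top at z 6 mm, y -20 to 110 mm; stop strip along x, inner face at y 0, top at z 24 mm, with end cheeks whose inner faces are at x + and - 92 mm, reaching to y 34 mm. A board's back lower edge stands on the plate, its front lower edge against the strip.
- wall_top (a point): Middle of the front top edge of the stand's low wall, at y 72, z 68 mm in the stand's frame; the wall is 170 mm wide along x, 10 mm thick. The board's back rests on this edge, so that it leans towards the stand's +y, about 45 degrees from vertical, its front facing the stand's -y and up.

How it is judged:
On the way, in this order (a step that is already met when the one before it is completed fails the run):
1. the dial board leans on the stand, foot behind the strip, back on the wall, dial side out, and is let go (x of board_foot in the frame of stand between -0.016 and 0.016 m and y of board_foot in the frame of stand between -0.002 and 0.016 m and z of board_foot in the frame of stand between 0.004 and 0.02 m and y of board_top in the frame of stand between 0.08 and 0.13 m and angle between dial_board's own z axis and vertical between 0.66 and 0.9 rad and y of dial_grip in the frame of stand below 0.06 m and contact force between the fingers and dial_board below 0.05 N and linear speed of dial_board below 0.02 m/s and angular speed of dial_board below 0.1 rad/s), for 0.3 s.
2. the dial is at six while the board leans on the stand (x of board_foot in the frame of stand between -0.016 and 0.016 m and y of board_foot in the frame of stand between -0.002 and 0.016 m and z of board_foot in the frame of stand between 0.004 and 0.02 m and y of board_top in the frame of stand between 0.08 and 0.13 m and angle between dial_board's own z axis and vertical between 0.66 and 0.9 rad and y of dial_grip in the frame of stand below 0.06 m and value of joint dial between 1.7 and 1.9 rad), for 0.2 s.
At the end, for the whole second after the job is handed in: The board leans on the stand, dial out, released and at rest: foot centre within 16 mm of the strip's middle and of its inner face, on the plate, back on the wall, 38 to 52 degrees from vertical; dial at click six (1.80 +- 0.10 rad); plain board within 30 mm of its place in the rack (all of step 2 and contact force between the fingers and dial_board below 0.05 N and linear speed of dial_board below 0.02 m/s and angular speed of dial_board below 0.1 rad/s and velocity of joint dial between -0.1 and 0.1 rad/s and distance of plain_board from where it was at the start of the episode below 0.03 m); the robot touches nothing.
It fails at once if the plain board is taken out of the rack (distance of plain_board from where it was at the start of the episode above 0.05 m).
It also fails if it takes over 58 s, if anything falls off the work surface, if the arm or the gripper's body presses on something with over 40 N, if the wrist force passes 120 N, or if a joint passes its speed limit or range.

## Working session

There is one attempt and no reset: what is moved stays moved. The work goes in short steps, Python scripts to look and compute and a tool call to move; the robot and the scene stay as the last step left them, time stands still between calls to the robot, and variables do not carry over. Pictures are saved under pics/ and viewed, at most 10 in all, crops included, and the job is handed in when it is done.

Besides the shell and the picture viewer there is one more tool, called after ">>>" in YAML: its name, and indented under it one key for each argument. carry_out: Moves the arm, as the interface text tells. Its arguments: {"type":"object","properties":{"moves":{"type":"array","items":{"type":"array","items":{"type":"number"}}},"fingers":{"type":"number"},"force":{"type":"number"}},"required":["moves"]}

```bash
mkdir -p pics; ls; cat > h.py <<'E'
import numpy as np,cv2
from scipy.spatial.transform import Rotation as R
from bench import read_state, viewer, r
def cam(n):
    c=viewer.camera(n); c['R']=R.from_quat(c['orientation']).as_matrix(); return c
def pts(c):
    z=c['range_z']; v,u=np.mgrid[:z.shape[0],:z.shape[1]]
    p=np.stack([(u-c['cx'])/c['fx']*z,(v-c['cy'])/c['fy']*z,z],-1)
    return p@c['R'].T+np.array(c['xyz'])
def save(c,n): cv2.imwrite(n,cv2.cvtColor(c['pixels'],cv2.COLOR_RGB2BGR))
E
python3 - <<'E'
from h import *
for n in('side','top'):
    c=cam(n); save(c,f'pics/{n}0.png'); np.savez(f'{n}0.npz',P=pts(c),I=c['pixels'],z=c['range_z'])
    print(n,c['xyz'],c['R'].round(3).tolist(),c['fx'])
s=read_state();print(s); print(r.finger_overhang)
E
```

```text
pics
side [-0.13466565  0.60546623  0.85861956] [[-0.68, -0.476, 0.558], [-0.733, 0.453, -0.508], [-0.011, -0.754, -0.657]] 524.9783624172561
top [0.38092626 0.01131035 1.23703991] [[-0.007, -0.995, 0.096], [-1.0, 0.01, 0.029], [-0.03, -0.095, -0.995]] 531.5556564830302
{'time': 0.1, 'joint_positions': array([ 1.30138632,  0.3328335 , -0.06467578,  1.46089437,  0.02163154,
        1.34991362, -0.08851702]), 'joint_vel': array([ 6.87236749e-04, -1.42357821e-03,  2.66853675e-04, -2.32010087e-03,
       -1.03978927e-03,  5.81048494e-05, -6.29362106e-04]), 'joint_torque': array([ 1.52258013e-03, -6.24548435e+01,  2.44270416e-02, -3.90717030e+01,
       -6.15483709e-02,  3.65478289e-02,  1.47969308e-05]), 'ee_pos': array([ 0.15258124, -0.60572822,  0.23580026]), 'eef_rot': array([ 9.92395833e-01,  1.23085549e-01, -1.33271683e-04, -6.63148720e-04]), 'ft_force': array([-0.51635637, -0.53873728, -0.1307982 ]), 'torque': array([-0.02956312, -0.01435921, -0.02012948]), 'grip_force': 0.0, 'width': 0.08654112390026632}
0.014
```

View pics/side0.png

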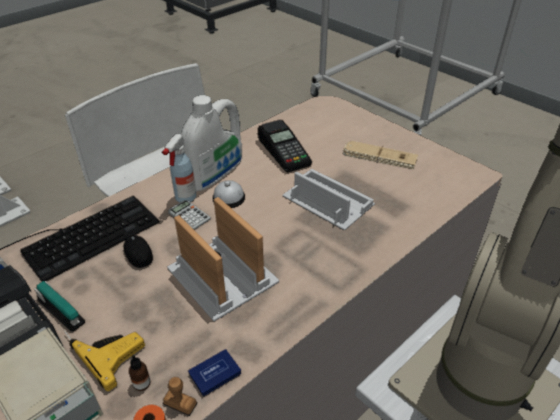

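View pics/top0.png

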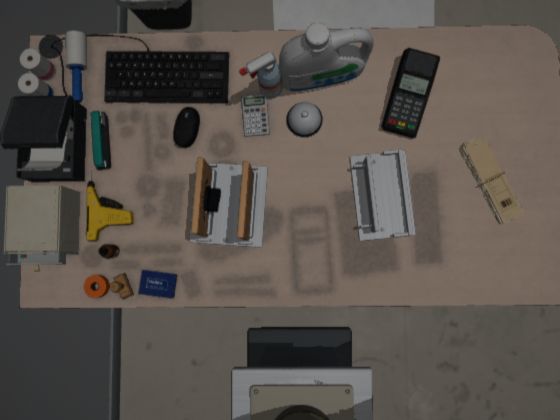

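The side view shows the rack at about (222,275) and the stand at about (328,195). In the top view the boards are at columns 200 and 245, and the left one (+y) carries the dial at (212,200). The stand's wall is at column ~375 and its strip at ~408, so its +y is roughly world +y.

```bash
python3 - <<'E'
from h import *
def rect(P,nm):
    if len(P)<8: print(nm,len(P));return
    (c,s,a)=cv2.minAreaRect((P[:,:2]*1000).astype(np.float32))
    print(nm,len(P),np.round(c,1),np.round(s,1),round(a,2),'med',np.median(P,0).round(4), 'line',np.round(cv2.fitLine((P[:,:2]*1000).astype(np.float32),cv2.DIST_HUBER,0,.01,.01).ravel(),3))
for n in('top','side'):
    d=np.load(n+'0.npz');P=d['P'];I=d['I'].astype(int);z=P[...,2]
    ok=d['z']>0
    rk=ok&(P[...,0]>.3)&(P[...,0]<.75)&(P[...,1]>.02)&(P[...,1]<.3)
    st=ok&(P[...,0]>.3)&(P[...,0]<.75)&(P[...,1]>-.3)&(P[...,1]<-.02)
    print(n,'counter z',np.median(z[ok&(abs(z)<.02)]))
    M=rk&(abs(z-.148)<.008)
    k,l=cv2.connectedComponents(M.astype(np.uint8))
    for i in range(1,k):
        if (l==i).sum()>30: rect(P[l==i],'boardtop')
    rect(P[rk&(abs(z-.043)<.004)],'rack')
    rect(P[st&(abs(z-.068)<.005)],'wall')
    m=st&(abs(z-.024)<.005); rect(P[m],'strip')
    rect(P[st&(z>.003)&(z<.015)&(np.abs(I[...,0]-I[...,2])<15)],'plate')
    blk=rk&(I.max(-1)<45)&(z>.07)
    rect(P[blk],'dial')
    if n=='top':
        s=P[st&(z>.012)]
        h=np.histogram(s[:,1],bins=np.arange(-.27,-.02,.006)); 
        for a,b in zip(h[1],h[0]): 
            q=s[(s[:,1]>=a)&(s[:,1]<a+.006)]
            if b: print(round(a,3),b,np.percentile(q[:,2],[10,50,90]).round(3))
        for rr in(195,180,210): print([(c,int(I[rr,c].mean())) for c in range(350,420,2)])
I=cv2.imread('pics/top0.png')
a=cv2.resize(I[140:260,180:280],None,fx=4,fy=4,interpolation=2);b=cv2.resize(I[140:250,340:430],None,fx=4,fy=4,interpolation=2)
w=np.zeros((480,780,3),np.uint8);w[:480,:400]=a;w[:440,410:770]=b;cv2.imwrite('pics/crop.png',w)
E
```

```text
top counter z 0.0011273854493523139
boardtop 537 [531.2 212.9] [ 15.  158.2] 85.48 med [0.5298 0.2121 0.1478] line [ 9.97000e-01 -8.00000e-02  5.30705e+02  2.12058e+02]
boardtop 531 [521.8 117.6] [ 15.2 157.4] 85.98 med [0.5201 0.1167 0.1478] line [ 9.97000e-01 -7.60000e-02  5.20787e+02  1.17107e+02]
rack 321 [591.2 171.4] [314.1 146.3] 13.91 med [0.5154 0.111  0.0427] line [  0.8     0.6   534.953 148.526]
wall 349 [ 542.6 -161.3] [168.8  11.2] 5.22 med [ 0.5427 -0.161   0.0677] line [ 9.96000e-01  9.40000e-02  5.42755e+02 -1.60838e+02]
strip 1029 [ 605.8 -141.7] [259.8 295.3] 84.05 med [ 0.644  -0.2377  0.0245] line [ 9.96000e-01  9.30000e-02  5.80684e+02 -2.38153e+02]
plate 3472 [ 567.  -160.4] [279.5 360.3] 89.9 med [ 0.546  -0.195   0.0068] line [ 9.98000e-01  5.50000e-02  5.45872e+02 -1.94799e+02]
dial 410 [530.3 191.4] [31.2 92.7] 84.46 med [0.5306 0.1954 0.091 ] line [9.99000e-01 4.70000e-02 5.32244e+02 1.95246e+02]
-0.27 88 [0.02  0.032 0.037]
-0.264 81 [0.021 0.032 0.037]
-0.258 116 [0.022 0.029 0.036]
-0.252 194 [0.02  0.025 0.034]
-0.246 236 [0.019 0.025 0.035]
-0.24 224 
[... 2105 characters left out ...]
97000e-01 -8.30000e-02  5.14414e+02  1.22019e+02]
boardtop 479 [530.1 214.8] [ 15.2 160.8] 85.69 med [0.5219 0.2163 0.1465] line [ 9.97000e-01 -8.00000e-02  5.23401e+02  2.16567e+02]
rack 513 [587.8 182.6] [303.1 131.3] 5.9 med [0.5176 0.2149 0.0421] line [  0.733   0.681 515.226 174.322]
wall 223 [ 541.3 -159.1] [168.9  15.9] 4.82 med [ 0.5363 -0.159   0.0663] line [ 9.96000e-01  9.40000e-02  5.35224e+02 -1.58564e+02]
strip 790 [ 606.  -142.5] [262.1 302.1] 83.24 med [ 0.5994 -0.229   0.0232] line [ 9.98000e-01  6.20000e-02  6.01280e+02 -2.30527e+02]
plate 1334 [ 595.2 -187.1] [327.  222.7] 25.26 med [ 0.5309 -0.1616  0.0062] line [ 9.90000e-01  1.42000e-01  5.39512e+02 -1.58223e+02]
dial 0
```

View pics/crop.png

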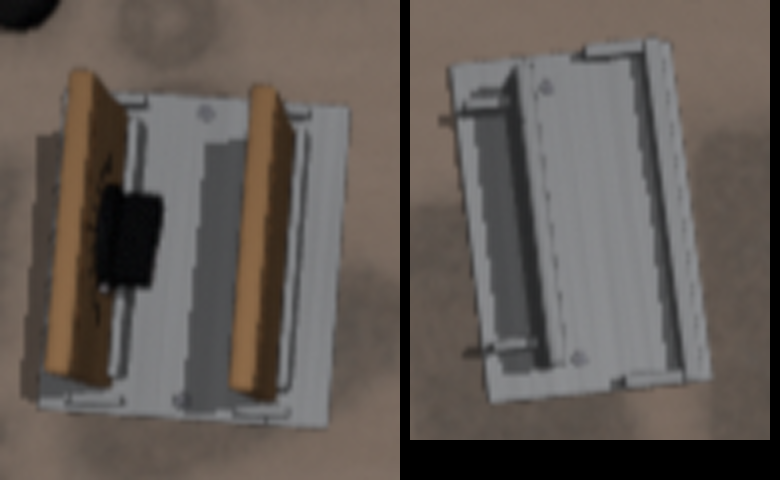

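The crops confirm it. The dial board is the +y one, and its pointer end points to the low-x (left) side at crop (103,285). The stand's strip is on its -y side, with a yaw of about +0.094. I'll start moving.

>>> carry_out:
  moves:
    - [1,-0.4,0,0,0,0]
    - [1,-0.4,0,0,0,0]
    - [1,-0.4,0,0,0,0]
    - [1,-0.4,0,0,0,0]
    - [1,-0.4,0,0,0,0]
    - [1,-1,0,0,0,0]
    - [1,-1,0,0,0,0]
    - [1,-1,0,0,0,0]
    - [1,-1,0,0,0,0]
    - [1,-1,0,0,0,0]
    - [1,-1,0,0,0,0]
    - [1,-1,0,0,0,0]
    - [1,-1,0,0,0,0]
    - [1,-1,0,0,0,0]
    - [0,-1,0,0,0,0]
    - [0,-1,0,0,0,0]
    - [0,-1,0,0,0,0]
    - [0,-1,0,0,0,0]
  fingers: 50

```text
time: 2.35
ee_pos: [0.5485, 0.1136, 0.2362]
eef_rot: [0.992, 0.123, -0.0, 0.0]
ft_force: [1.6, 0.8, 0.2]
width: 0.0496
grip_force: 0.0
```

```bash
cat >> h.py <<'E'
ST=R.from_euler('z',0.094); SO=np.array([.549,-.237,0])
BY=R.from_euler('z',-0.077); BO=np.array([.5305,.2135,.008])
FL=R.from_matrix(np.diag([1,-1,-1.]))   # tool down, x along board x
def go(p,rot):
    s=read_state(); q=R.from_quat(s['eef_rot'])
    d=q.inv().apply(np.array(p)-s['ee_pos'])/.04; w=(q.inv()*rot).as_rotvec()/np.radians(8)
    print('t',round(s['time'],2),'pos',s['ee_pos'].round(4),'shift',d.round(2),'turn',w.round(2),'F',s['ft_force'].round(1),'q',s['joint_positions'].round(2),'w',round(s['width']*1e3,1))
def grasp(z,o=BO,b=BY): go(o+b.apply([0,0,z]),b*FL)
def lean(foot,a,z=.124):   # foot in stand frame, lean a rad
    b=ST*R.from_euler('x',-a); go(SO+ST.apply(foot)+b.apply([0,0,z]),b*FL)
E
python3 -c "
from h import *
grasp(.22);grasp(.124)"
```

```text
t 2.35 pos [0.5485 0.1136 0.2362] shift [ 0.17 -2.53  0.2 ] turn [0.   0.   2.32] F [1.6 0.8 0.2] q [ 0.26  0.25 -0.63  1.61  0.15  1.33 -1.72] w 49.6
t 2.35 pos [0.5485 0.1136 0.2362] shift [ 0.17 -2.53  2.6 ] turn [0.   0.   2.32] F [1.6 0.8 0.2] q [ 0.26  0.25 -0.63  1.61  0.15  1.33 -1.72] w 49.6
```

>>> carry_out:
  moves:
    - [0.17,-0.9,0,0,0,0]
    - [0,-0.9,0,0,0,0]
    - [0,-0.73,0,0,0,0]
    - [0,0,0,0,0,0.8]
    - [0,0,0,0,0,0.8]
    - [0,0,0,0,0,0.72]
    - [0,0,0,0,0,0]
  fingers: 50

```text
time: 3.22
ee_pos: [0.5309, 0.2123, 0.2362]
eef_rot: [0.999, -0.038, -0.0, 0.0]
ft_force: [-0.4, -1.1, -0.4]
width: 0.05
grip_force: 0.0
```

```bash
python3 -c "
from h import *
grasp(.124)"
```

```text
t 3.23 pos [0.5309 0.2123 0.2362] shift [-0.01 -0.03  2.61] turn [0. 0. 0.] F [-0.4 -1.1 -0.4] q [ 0.08  0.28 -0.64  1.58  0.17  1.34 -2.23] w 50.0
```

>>> carry_out:
  moves:
    - [0,-0.03,0.7,0,0,0]
    - [0,0,0.7,0,0,0]
    - [0,0,0.6,0,0,0]
    - [0,0,0.4,0,0,0]
    - [0,0,0.2,0,0,0]
    - [0,0,0,0,0,0]

```text
time: 3.98
ee_pos: [0.5311, 0.2136, 0.1325]
eef_rot: [0.999, -0.038, -0.0, 0.0]
ft_force: [-0.1, -0.3, 0.6]
width: 0.0498
grip_force: 0.0
```

>>> carry_out:
  moves:
    - [0,0,0,0,0,0]
    - [0,0,0,0,0,0]
    - [0,0,0,0,0,0]
    - [0,0,0,0,0,0]
    - [0,0,0,0,0,0]
    - [0,0,0,0,0,0]
  fingers: 0
  force: 30

```text
time: 4.72
ee_pos: [0.5311, 0.2135, 0.1326]
eef_rot: [0.999, -0.039, 0.0, 0.0]
ft_force: [-0.1, -0.7, 1.6]
width: 0.014
grip_force: 30.0
```

>>> carry_out:
  moves:
    - [0,0,-0.3,0,0,0]
    - [0,0,-0.4,0,0,0]
    - [0,0,-0.7,0,0,0]
    - [0,0,-0.8,0,0,0]
    - [0,0,-0.8,0,0,0]
    - [0,0,-0.8,0,0,0]
    - [0,0,-0.5,0,0,0]
    - [0,0,0,0,0,0]

```text
time: 5.72
ee_pos: [0.5315, 0.2141, 0.3066]
eef_rot: [0.999, -0.038, 0.002, -0.001]
ft_force: [-0.1, -0.9, -6.3]
width: 0.0138
grip_force: 30.0
```

```bash
python3 - <<'E'
from h import *
c=cam('side');save(c,'pics/lift.png')
lean([0,.005,.18],0)
E
```

```text
t 5.78 pos [0.5311 0.2137 0.305 ] shift [ 1.29 11.08  0.02] turn [-0.   -0.01 -1.22] F [-0.2  0.1 -6. ] q [ 0.08  0.25 -0.65  1.47  0.15  1.47 -2.22] w 13.6
```

View pics/lift.png

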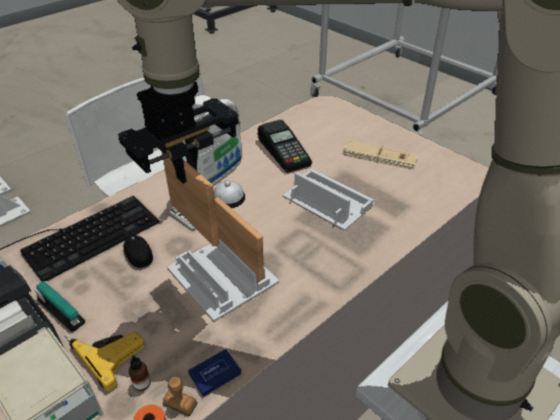

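The board hangs straight in the fingers at (190,195), clear of the rack, and the plain board is still in place. Next I carry it over.

>>> carry_out:
  moves:
    - [0.05,0.4,0,0,0,0]
    - [0.15,0.8,0,0,0,0]
    - [0.15,1,0,0,0,0]
    - [0.15,1,0,0,0,0]
    - [0.15,1,0,0,0,0]
    - [0.15,1,0,0,0,0]
    - [0.15,1,0,0,0,0]
    - [0.15,1,0,0,0,0]
    - [0.15,1,0,0,0,0]
    - [0.04,1,0,0,0,0]
    - [0,0.9,0,0,0,0]
    - [0,0.6,0,0,0,0]
    - [0,0.3,0,0,0,-0.5]
    - [0,0,0,0,0,-0.7]
    - [0,0,0,0,0,0]

```text
time: 7.65
ee_pos: [0.5476, -0.2301, 0.3035]
eef_rot: [0.999, 0.044, -0.001, -0.0]
ft_force: [0.3, 0.4, -5.2]
width: 0.0137
grip_force: 30.0
```

```bash
python3 - <<'E'
from h import *
lean([0,.005,.18],0)
lean([0,.010,.06],.785)
E
```

```text
t 7.65 pos [ 0.5476 -0.2301  0.3035] shift [ 0.02  0.05 -0.01] turn [-0.01  0.01 -0.04] F [ 0.3  0.4 -5.2] q [ 0.63  0.26 -0.38  1.42  0.1   1.48 -1.23] w 13.7
t 7.65 pos [ 0.5476 -0.2301  0.3035] shift [ 0.01 -2.26  3.9 ] turn [-5.63  0.03 -0.03] F [ 0.3  0.4 -5.2] q [ 0.63  0.26 -0.38  1.42  0.1   1.48 -1.23] w 13.7
```

>>> carry_out:
  moves:
    - [0,0,0,-0.4,0,0]
    - [0,0,0,-0.8,0,0]
    - [0,0,0,-0.8,0,0]
    - [0,0,0,-0.8,0,0]
    - [0,0,0,-0.8,0,0]
    - [0,0,0,-0.8,0,0]
    - [0,0,0,-0.8,0,0]
    - [0,0,0,-0.4,0,0]
    - [0,0,0,0,0,0]

```text
time: 8.78
ee_pos: [0.5483, -0.2281, 0.3031]
eef_rot: [0.924, 0.042, 0.017, 0.38]
ft_force: [0.9, -0.5, -5.6]
width: 0.0137
grip_force: 30.0
```

```bash
python3 - <<'E'
from h import *
b=ST*R.from_euler('x',-.785)
lean(np.array([0,.005,.011])+np.array([0,.707,.707])*.06+np.array([0,-.707,.707])*.003,.785)
E
```

```text
t 8.78 pos [ 0.5483 -0.2281  0.3031] shift [-0.01 -5.01  0.66] turn [-0.04  0.02 -0.01] F [ 0.9 -0.5 -5.6] q [ 0.3   0.17 -0.44  1.74  0.87  1.39 -1.85] w 13.7
```

>>> carry_out:
  moves:
    - [0,-0.5,0.06,0,0,0]
    - [0,-0.8,0.1,0,0,0]
    - [0,-0.8,0.1,0,0,0]
    - [0,-0.8,0.1,0,0,0]
    - [0,-0.8,0.1,0,0,0]
    - [0,-0.6,0.1,0,0,0]
    - [0,-0.4,0.1,0,0,0]
    - [0,0,0,0,0,0]

```text
time: 9.78
ee_pos: [0.5381, -0.1148, 0.1526]
eef_rot: [0.924, 0.042, 0.017, 0.38]
ft_force: [-0.3, -0.5, -5.2]
width: 0.0138
grip_force: 30.0
```

```bash
python3 - <<'E'
from h import *
for k in(.06,.003):lean(np.array([0,.005,.011])+np.array([0,.707,.707])*k+np.array([0,-.707,.707])*.003,.785)
for n in('side','top'):
    c=cam(n);I=c['pixels'];P=pts(c)
    I=cv2.cvtColor(I,cv2.COLOR_RGB2BGR)
    a=I[100:300,230:430] if n=='side' else I[110:260,320:470]
    cv2.imwrite(f'pics/_{n}.png',cv2.resize(a,(400,400),interpolation=2))
cv2.imwrite('pics/pre.png',np.hstack([cv2.imread('pics/_side.png'),cv2.imread('pics/_top.png')]))
E
```

```text
t 9.78 pos [ 0.5381 -0.1148  0.1526] shift [-0.02 -0.35 -0.01] turn [-0.03  0.03 -0.01] F [-0.3 -0.5 -5.2] q [ 0.13  0.36 -0.51  1.88  0.94  1.38 -2.26] w 13.8
t 9.78 pos [ 0.5381 -0.1148  0.1526] shift [-0.01 -0.34  1.41] turn [-0.03  0.03 -0.01] F [-0.3 -0.5 -5.2] q [ 0.13  0.36 -0.51  1.88  0.94  1.38 -2.26] w 13.8
```

View pics/pre.png

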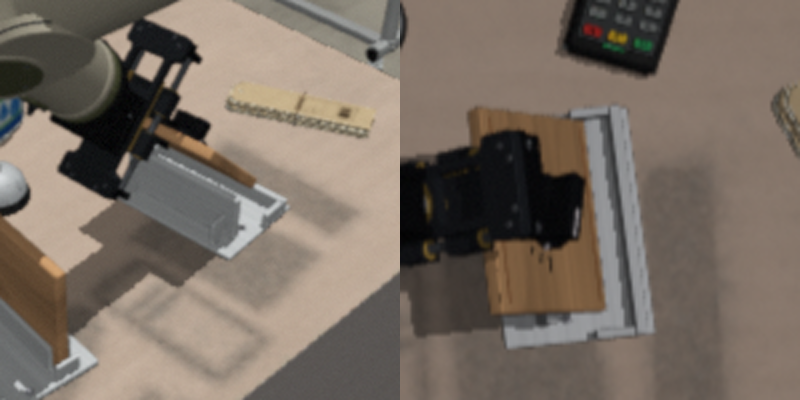

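The side view shows the board tilted above the stand, with its face parallel to the wall edge. In the top view it is centred between the end cheeks once parallax is allowed for. I'll lower it along its own plane.

>>> carry_out:
  moves:
    - [0,-0.2,0,0,0,0]
    - [0,-0.14,0.2,0,0,0]
    - [0,0,0.4,0,0,0]
    - [0,0,0.3,0,0,0]
    - [0,0,0.2,0,0,0]
    - [0,0,0.15,0,0,0]
    - [0,0,0.05,0,0,0]
    - [0,0,0,0,0,0]

```text
time: 10.88
ee_pos: [0.5409, -0.1415, 0.107]
eef_rot: [0.924, 0.042, 0.017, 0.381]
ft_force: [0.0, -0.5, -4.7]
width: 0.0137
grip_force: 30.0
```

```bash
python3 - <<'E'
from h import *
lean([0,.005,.011],.785)
E
```

```text
t 10.88 pos [ 0.5409 -0.1415  0.107 ] shift [-0.02 -0.09  0.2 ] turn [-0.02  0.02 -0.02] F [ 0.  -0.5 -4.7] q [ 0.15  0.42 -0.48  1.91  1.    1.3  -2.31] w 13.7
```

>>> carry_out:
  moves:
    - [0,0,0.06,0,0,0]
    - [0,0,0.05,0,0,0]
    - [0,-0.04,0.04,0,0,0]
    - [0,0,0,0,0,0]

```text
time: 11.38
ee_pos: [0.5409, -0.1447, 0.1012]
eef_rot: [0.924, 0.042, 0.017, 0.381]
ft_force: [0.1, -0.3, -5.8]
width: 0.014
grip_force: 30.0
```

>>> carry_out:
  moves:
    - [0,-0.02,0.03,0,0,0]
    - [0,0,0,0,0,0]

```text
time: 11.62
ee_pos: [0.541, -0.1451, 0.1]
eef_rot: [0.924, 0.042, 0.017, 0.381]
ft_force: [0.3, 0.0, -5.4]
width: 0.0136
grip_force: 30.0
```

>>> carry_out:
  moves:
    - [0,-0.02,0.04,0,0,0]
    - [0,0,0,0,0,0]

```text
time: 11.88
ee_pos: [0.5415, -0.1455, 0.0991]
eef_rot: [0.923, 0.042, 0.018, 0.381]
ft_force: [-0.8, 2.6, 2.1]
width: 0.0139
grip_force: 30.0
```

>>> carry_out:
  moves:
    - [0,-0.02,0.03,0,0,0]
    - [0,0,0,0,0,0]

```text
time: 12.12
ee_pos: [0.5416, -0.1454, 0.0988]
eef_rot: [0.923, 0.042, 0.018, 0.382]
ft_force: [-6.4, 7.8, 12.9]
width: 0.0138
grip_force: 30.0
```

Contact made on the strip and wall, so I'll release.

>>> carry_out:
  moves:
    - [0,0,0,0,0,0]
    - [0,0,0,0,0,0]
    - [0,0,0,0,0,0]
    - [0,0,0,0,0,0]
  fingers: 34

```text
time: 12.62
ee_pos: [0.5411, -0.1461, 0.0969]
eef_rot: [0.924, 0.042, 0.017, 0.381]
ft_force: [-0.4, -0.2, -0.5]
width: 0.0332
grip_force: 0.0
```

```bash
python3 - <<'E'
from h import *
lean([0,.005,.011],.785)
E
```

```text
t 12.62 pos [ 0.5411 -0.1461  0.0969] shift [-0.02  0.01 -0.06] turn [-0.02  0.02 -0.02] F [-0.4 -0.2 -0.5] q [ 0.15  0.43 -0.47  1.92  1.01  1.29 -2.33] w 33.2
```

Retreat along the tool axis, then look.

>>> carry_out:
  moves:
    - [0,0,-0.3,0,0,0]
    - [0,0,-0.6,0,0,0]
    - [0,0,-1,0,0,0]
    - [0,0,-1,0,0,0]
    - [0,0,-1,0,0,0]
    - [0,0,0,0,0,0]

```text
time: 13.38
ee_pos: [0.5322, -0.032, 0.2107]
eef_rot: [0.924, 0.043, 0.02, 0.38]
ft_force: [-0.0, -1.3, -0.6]
width: 0.034
grip_force: 0.0
```

```bash
python3 - <<'E'
from h import *
d={}
for n in('side','top'):
    c=cam(n);I=c['pixels'];P=pts(c);np.savez(n+'1.npz',P=P,I=I,z=c['range_z'])
    I=cv2.cvtColor(I,cv2.COLOR_RGB2BGR)
    a=I[100:300,230:430] if n=='side' else I[140:260,320:440]
    cv2.imwrite(f'pics/_{n}.png',cv2.resize(a,(400,400),interpolation=2))
    Q=ST.inv().apply(P.reshape(-1,3)-SO).reshape(P.shape); I=c['pixels'].astype(int)
    M=(c['range_z']>0)&(abs(Q[...,0])<.11)&(Q[...,1]>-.01)&(Q[...,1]<.13)&(Q[...,2]>.012)&(I[...,0]-I[...,2]>35)
    q=Q[M];print(n,M.sum(),q.min(0).round(4),q.max(0).round(4))
    if n=='top':
        f=np.linalg.lstsq(np.c_[q[:,:2],np.ones(len(q))],q[:,2],rcond=None)[0];print('plane',f.round(3),'lean',np.pi/2-np.arctan(f[1]))
    for k in(-1,1): 
        print('x edge',k,np.percentile(q[:,0],[1,99]).round(4))
go([0,0,0],R.identity())
cv2.imwrite('pics/post.png',np.hstack([cv2.imread('pics/_side.png'),cv2.imread('pics/_top.png')]))
E
```

```text
side 492 [-0.0813  0.0075  0.0136] [0.0821 0.1097 0.1156]
x edge -1 [-0.0803  0.0755]
x edge 1 [-0.0803  0.0755]
top 2341 [-0.0771 -0.0003  0.013 ] [0.0821 0.1057 0.1188]
plane [0.001 0.951 0.019] lean 0.8102572947993045
x edge -1 [-0.0755  0.0795]
x edge 1 [-0.0755  0.0795]
t 13.47 pos [ 0.5312 -0.0356  0.2083] shift [-13.15  -5.15   2.21] turn [-16.89  -0.77  -0.33] F [ 0.2 -0.1  0.6] q [ 0.03  0.33 -0.57  1.79  0.86  1.54 -2.27] w 34.1
```

View pics/post.png

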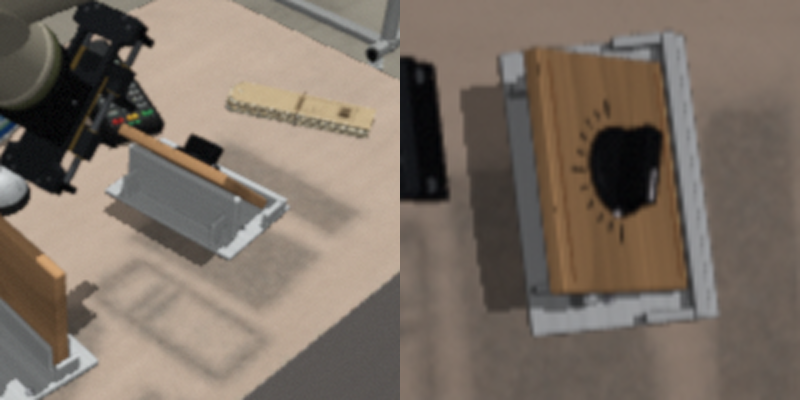

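The board leans on the wall with its foot behind the strip: lean about 0.8 rad, x offset about 2 mm. The dial's bar lies along the image vertical near (645,165), with white at (652,185) and (618,213), which is the pointer end to the left, a low click. I'll measure the bar in the board frame.

```bash
cat >> h.py <<'E'
A=0.79
BL=ST*R.from_euler('x',-A); BF=SO+ST.apply([.002,.005,.011])
E
python3 - <<'E'
from h import *
d=np.load('top1.npz');P=d['P'];I=d['I'].astype(int)
Q=BL.inv().apply(P.reshape(-1,3)-BF).reshape(P.shape)
ok=(d['z']>0)&(abs(Q[...,0])<.06)&(Q[...,2]>.02)&(Q[...,2]<.12)&(Q[...,1]<0)&(Q[...,1]>-.06)
fm=ok&(I[...,0]-I[...,2]>35)&(abs(Q[...,1]+.007)<.006);print('face y',np.median(Q[fm][:,1]))
off=-Q[...,1]-.007
bar=ok&(off>.024)&(off<.04)
q=Q[bar][:,[0,2]]*1000;print(bar.sum(),cv2.minAreaRect(q.astype(np.float32)),np.median(off[bar]))
dk=ok&(I.max(-1)<60); print('dark',np.histogram(off[dk],bins=np.arange(-.004,.04,.004)))
br=ok&(I.min(-1)>90)&(off>.0)
for v,u in np.argwhere(br): print(u,v,(Q[v,u]*1000).round(0),I[v,u])
for v in range(170,210,1): print(v,' '.join('%3d'%I[v,u].mean() for u in range(372,402)))
E
```

```text
face y -0.008470070439901459
164 ((-0.229705810546875, 71.68585968017578), (19.4967041015625, 56.206573486328125), 69.96768188476562) 0.030498736512472435
dark (array([  0,  12,  65, 137,  39,  40,  32,  40,  75,  25]), array([-0.004,  0.   ,  0.004,  0.008,  0.012,  0.016,  0.02 ,  0.024,
        0.028,  0.032,  0.036]))
395 196 [-16. -40.  77.] [105 101 104]
395 197 [-18. -38.  75.] [117 112 115]
395 198 [-20. -40.  79.] [119 114 117]
395 199 [-22. -39.  78.] [104  99 102]
385 204 [-30. -16.  84.] [119 110 108]
170  90  86  85  88  89  91  91  91  89  61  73  84  86  85  88  89  86  86  89  89  89  88  89  84  83  79  86  71  65 127
171  91  86  85  86  88  90  91  91  88  55  61  82  85  85  86  89  86  86  89  89  89  88  89  85  83  78  83  77  66 122
172  91  87  85  87  89  89  85  88  88  59  55  80  85  84  86  89  86  86  89  89  89  88  90  86  83  80  84  89  68 112
173  92  87  84  87  88  88  72  78  87  67  57  81  85  84  86  88  87  85  89  89  89  88  89  86  83  82  82  96  68 104
174  92  88  84  85  86  88  72  62  86  80  61  82  85  84  85  88  87  85  90  89  
[... 3678 characters left out ...]
  82  69  90 112  55  29  43  59  71  93  94  94  94  91  91  91  92  89  87  79
205  94  94  94  93  90  88  83  67  62  83  84  77  78  93  66  62  77  89  93  97  95  94  94  92  92  91  92  89  88  82
206  94  93  93  94  91  87  83  70  75  84  78  65  82  89  80  87  91  93  94  98  96  94  95  92  91  91  91  90  88  86
207  95  94  93  94  91  87  83  83  86  85  69  53  82  87  68  85  92  94  94  98  97  94  96  93  91  91  92  92  88  86
208  95  94  93  94  92  88  84  84  87  85  69  61  82  86  55  83  92  94  94  97  98  94  96  93  92  92  92  92  88  86
209  95  94  92  93  92  88  83  84  86  87  75  74  84  85  51  82  92  94  94  96  98  94  95  94  91  92  92  92  89  88
```

Bar direction and white line agree: the pointer is about -1.2 rad, so the dial is at click 1. It needs +1.5 rad clockwise. I'll bring the hand round to the front.

>>> carry_out:
  moves:
    - [0,0.5,-0.5,0.4,0,0]
    - [0,0.7,-0.5,0.8,0,0]
    - [0,1,-0.4,0.9,0,0]
    - [0,1,-0.2,0.9,0,0]
    - [0,1,0,0.9,0,0]
    - [0,1,0,0.9,0,0]
    - [0,1,0,0.9,0,0]
    - [0,0.8,0,0.9,0,0]
    - [0,0.6,0,0.9,0,0]
    - [0,0.4,0,0.9,0,0]
    - [0,0,0,0.9,0,0]
    - [0,0,0,0.9,0,0]
    - [0,0,0,0.8,0,0]
    - [0,0,0,0,0,0]
  fingers: 45

```text
time: 15.22
ee_pos: [0.5529, -0.2873, 0.3482]
eef_rot: [0.928, 0.04, -0.018, -0.369]
ft_force: [-0.2, 0.6, 0.2]
width: 0.0449
grip_force: 0.0
```

```bash
cat >> h.py <<'E'
def dial(p,off,s=1,dx=0,dz=0):
    x=s*np.array([np.sin(p),0,np.cos(p)]);z=np.array([0,1.,0]);y=np.cross(z,x)
    go(BF+BL.apply([dx,-.007-off,.070+dz]),BL*R.from_matrix(np.c_[x,y,z]))
E
python3 - <<'E'
from h import *
dial(np.pi/2,.12); dial(-1.2,.12,-1);dial(-1.2,.12,1)
E
```

```text
t 15.22 pos [ 0.5529 -0.2873  0.3482] shift [0.09 3.11 3.86] turn [ 0.17 -0.01 -0.06] F [-0.2  0.6  0.2] q [ 0.85  0.71 -0.36  0.9  -0.41  2.01 -1.06] w 44.9
t 15.22 pos [ 0.5529 -0.2873  0.3482] shift [0.09 3.11 3.86] turn [ 0.17 -0.04  2.6 ] F [-0.2  0.6  0.2] q [ 0.85  0.71 -0.36  0.9  -0.41  2.01 -1.06] w 44.9
t 15.22 pos [ 0.5529 -0.2873  0.3482] shift [0.09 3.11 3.86] turn [  0.06   0.24 -19.9 ] F [-0.2  0.6  0.2] q [ 0.85  0.71 -0.36  0.9  -0.41  2.01 -1.06] w 44.9
```

>>> carry_out:
  moves:
    - [0,0.8,0,0,0,0]
    - [0,0.8,0,0,0,0]
    - [0,0.8,0,0,0,0]
    - [0,0.7,0,0,0,0]
    - [0,0,0,0,0,-1]
    - [0,0,0,0,0,-1]
    - [0,0,0,0,0,-1]
    - [0,0,0,0,0,-1]
    - [0,0,0,0,0,-1]
    - [0,0,0,0,0,-1]
    - [0,0,0,0,0,0]

```text
time: 16.6
ee_pos: [0.5622, -0.375, 0.2675]
eef_rot: [0.832, 0.417, 0.134, -0.342]
ft_force: [0.6, -0.5, 0.3]
width: 0.0445
grip_force: 0.0
```

```bash
python3 - <<'E'
from h import *
dial(-1.2,.12,1)
E
```

```text
t 16.6 pos [ 0.5622 -0.375   0.2675] shift [-0.05  0.09  3.91] turn [ -0.04   0.25 -13.86] F [ 0.6 -0.5  0.3] q [ 0.93  0.93 -0.49  0.71 -0.23  2.03 -0.17] w 44.5
```

>>> carry_out:
  moves:
    - [0,0,0.5,0,0,0]
    - [0,0,0.5,0,0,0]
    - [0,0,0.5,0,0,0]
    - [0,0,0,0,0,-1]
    - [0,0,0,0,0,-1]
    - [0,0,0,0,0,-1]
    - [0,0,0,0,0,-1]
    - [0,0,0,0,0,-1]
    - [0,0,0,0,0,-1]
    - [0,0,0,0,0,-1]
    - [0,0,0,0,0,-1]
    - [0,0,0,0,0,-1]
    - [0,0,0,0,0,-1]
    - [0,0,0,0,0,-1]
    - [0,0,0,0,0,-1]
    - [0,0,0,0,0,-1]
    - [0,0,0,0,0,-0.8]
    - [0,0,0,0,0,0]

```text
time: 18.85
ee_pos: [0.5584, -0.3344, 0.2232]
eef_rot: [0.134, 0.92, 0.357, -0.086]
ft_force: [0.4, 0.4, -0.3]
width: 0.0448
grip_force: 0.0
```

```bash
python3 - <<'E'
from h import *
dial(-1.2,.08,1)
E
```

```text
t 18.85 pos [ 0.5584 -0.3344  0.2232] shift [-0.06 -0.04  3.4 ] turn [-0.18  0.09 -0.08] F [ 0.4  0.4 -0.3] q [ 1.11  0.97 -0.91  0.91  0.04  1.88  1.63] w 44.8
```

>>> carry_out:
  moves:
    - [-0.06,-0.04,0.5,-0.18,0.09,-0.08]
    - [0,0,0.8,0,0,0]
    - [0,0,0.8,0,0,0]
    - [0,0,0.6,0,0,0]
    - [0,0,0.4,0,0,0]
    - [0,0,0.2,0,0,0]
    - [0,0,0,0,0,0]

```text
time: 19.73
ee_pos: [0.5513, -0.2438, 0.1271]
eef_rot: [0.127, 0.916, 0.371, -0.088]
ft_force: [-0.2, -0.8, 0.3]
width: 0.0451
grip_force: 0.0
```

```bash
python3 - <<'E'
from h import *
dial(-1.2,.027,1)
for n in('side','top'):
    c=cam(n);I=cv2.cvtColor(c['pixels'],cv2.COLOR_RGB2BGR)
    a=I[100:260,260:420] if n=='side' else I[140:260,340:460]
    cv2.imwrite(f'pics/_{n}.png',cv2.resize(a,(400,400),interpolation=2))
cv2.imwrite('pics/dial.png',np.hstack([cv2.imread('pics/_side.png'),cv2.imread('pics/_top.png')]))
E
```

```text
t 19.73 pos [ 0.5513 -0.2438  0.1271] shift [-0.04 -0.07  1.42] turn [ 0.01 -0.01  0.01] F [-0.2 -0.8  0.3] q [ 1.16  0.96 -0.93  1.23  0.03  1.61  1.64] w 45.1
```

View pics/dial.png

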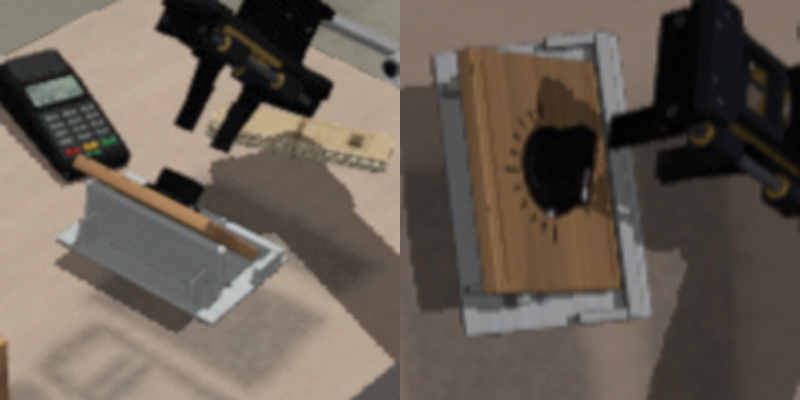

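The fingers are lined up either side of the bar, just in front of the dial (top crop: fingers at (640,130) and (690,165), bar at (585,165)). Going in.

>>> carry_out:
  moves:
    - [-0.04,-0.07,0.4,0,0,0]
    - [0,0,0.4,0,0,0]
    - [0,0,0.35,0,0,0]
    - [0,0,0.25,0,0,0]
    - [0,0,0,0,0,0]

```text
time: 20.45
ee_pos: [0.548, -0.2061, 0.0848]
eef_rot: [0.126, 0.916, 0.371, -0.088]
ft_force: [0.2, 0.7, 0.1]
width: 0.0446
grip_force: 0.0
```

>>> carry_out:
  moves:
    - [0,0,0,0,0,0]
    - [0,0,0,0,0,0]
    - [0,0,0,0,0,0]
    - [0,0,0,0,0,0]
  fingers: 18.5
  force: 15

```text
time: 20.95
ee_pos: [0.5484, -0.2069, 0.0854]
eef_rot: [0.126, 0.916, 0.371, -0.087]
ft_force: [0.6, 0.2, -0.3]
width: 0.0202
grip_force: 0.0
```

```bash
python3 - <<'E'
from h import *
dial(-1.2,.027,1)
E
```

```text
t 20.95 pos [ 0.5484 -0.2069  0.0854] shift [ 0.   -0.    0.03] turn [ 0.01 -0.    0.02] F [ 0.6  0.2 -0.3] q [ 1.16  0.97 -0.93  1.34  0.03  1.5   1.64] w 20.2
```

>>> carry_out:
  moves:
    - [0,0,0,0,0,0]
    - [0,0,0,0,0,0]
    - [0,0,0,0,0,0.5]
    - [0,0,0,0,0,0.7]
    - [0,0,0,0,0,0.7]
    - [0,0,0,0,0,0.7]
    - [0,0,0,0,0,0.7]
    - [0,0,0,0,0,0.7]

```text
time: 21.95
ee_pos: [0.5485, -0.2068, 0.0854]
eef_rot: [0.375, 0.845, 0.332, -0.187]
ft_force: [0.3, -0.4, 1.1]
width: 0.0197
grip_force: 18.0
```

```bash
python3 - <<'E'
from h import *
dial(.3,.027,1); print(read_state()['torque'])
E
```

```text
t 21.95 pos [ 0.5485 -0.2068  0.0854] shift [ 0.   -0.01  0.03] turn [ 0.   -0.01  6.74] F [ 0.3 -0.4  1.1] q [ 1.1   0.91 -0.8   1.34 -0.07  1.49  1.15] w 19.7
[-0.59831144 -0.54147337  0.45748118]
```

>>> carry_out:
  moves:
    - [0,0,0,0,0,0.7]
    - [0,0,0,0,0,0.7]
    - [0,0,0,0,0,0.7]
    - [0,0,0,0,0,0.7]
    - [0,0,0,0,0,0.7]
    - [0,0,0,0,0,0.7]
    - [0,0,0,0,0,0.7]
    - [0,0,0,0,0,0.7]
    - [0,0,0,0,0,0.7]
    - [0,0,0,0,0,0.6]
    - [0,0,0,0,0,0]
    - [0,0,0,0,0,0]

```text
time: 23.45
ee_pos: [0.5499, -0.2053, 0.0869]
eef_rot: [0.721, 0.578, 0.21, -0.319]
ft_force: [4.5, 2.1, 4.8]
width: 0.0269
grip_force: 27.6
```

>>> carry_out:
  moves:
    - [0,0,0,0,0,0]
    - [0,0,0,0,0,0]
    - [0,0,0,0,0,0]
    - [0,0,0,0,0,0]
    - [0,0,-0.3,0,0,0]
    - [0,0,-0.7,0,0,0]
    - [0,0,-1,0,0,0]
    - [0,0,-1,0,0,0]
    - [0,0,-1,0,0,0]
    - [0,0,-0.5,0,0,0]
    - [0,0,0,0,0,0]
  fingers: 45

```text
time: 24.82
ee_pos: [0.5605, -0.3346, 0.214]
eef_rot: [0.724, 0.576, 0.209, -0.318]
ft_force: [-0.9, -0.2, -0.4]
width: 0.045
grip_force: 0.0
```

```bash
cat > chk.py <<'E'
from h import *
import sys
dial(.3,.12,1)
d={}
for n in('side','top'):
    c=cam(n);I=c['pixels'].astype(int);P=pts(c)
    Q=ST.inv().apply(P.reshape(-1,3)-SO).reshape(P.shape)
    M=(c['range_z']>0)&(abs(Q[...,0])<.11)&(Q[...,1]>-.01)&(Q[...,1]<.13)&(Q[...,2]>.012)&(I[...,0]-I[...,2]>35)
    q=Q[M];print(n,M.sum(),np.percentile(q,[1,99],axis=0).round(4).tolist())
    if n=='top':
        f=np.linalg.lstsq(np.c_[q[:,:2],np.ones(len(q))],q[:,2],rcond=None)[0];print('plane',f.round(3),'lean',np.pi/2-np.arctan(f[1]))
        B=BL.inv().apply(P.reshape(-1,3)-BF).reshape(P.shape);off=-B[...,1]-.007
        bar=(abs(B[...,0])<.05)&(B[...,2]>.02)&(B[...,2]<.12)&(off>.025)&(off<.038)
        print('bar',bar.sum(),cv2.minAreaRect((B[bar][:,[0,2]]*1000).astype(np.float32)))
    J=cv2.cvtColor(c['pixels'],cv2.COLOR_RGB2BGR)
    a=J[100:260,260:420] if n=='side' else J[150:250,345:445]
    d[n]=cv2.resize(a,(400,400),interpolation=2)
cv2.imwrite(sys.argv[1],np.hstack([d['side'],d['top']]))
E
python3 chk.py pics/turned.png
```

```text
t 24.82 pos [ 0.5605 -0.3346  0.214 ] shift [ 0.01 -0.02  2.25] turn [ 0.02  0.   -0.14] F [-0.9 -0.2 -0.4] q [ 0.97  0.9  -0.55  0.91 -0.21  1.88  0.26] w 45.0
side 470 [[-0.0809, 0.0135, 0.0203], [0.0756, 0.1091, 0.1141]]
top 2354 [[-0.0755, 0.0017, 0.0187], [0.0791, 0.1047, 0.1159]]
plane [0.001 0.957 0.019] lean 0.8071231634055784
bar 127 ((-0.5932073593139648, 72.20307922363281), (16.07667350769043, 55.009742736816406), 16.19185447692871)
```

View pics/turned.png

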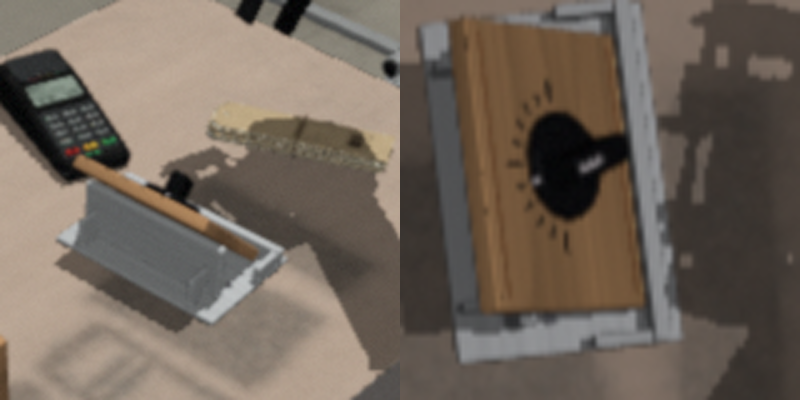

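The board still leans well. The dial, however, is at click 4: the bar is at -0.28 rad and the skirt mark at top crop (537,180) agrees. The loose grip slipped, so I'll re-grip firmly at -0.3 and turn two more clicks.

```bash
python3 - <<'E'
from h import *
dial(-.3,.026,1,dz=.001,dx=-.0003)
E
```

```text
t 24.93 pos [ 0.5602 -0.3326  0.2125] shift [ 0.02 -0.02  4.54] turn [-0.   -0.01 -4.44] F [-0.8  1.  -0.8] q [ 0.97  0.9  -0.55  0.92 -0.21  1.88  0.26] w 45.3
```

>>> carry_out:
  moves:
    - [0,0,0,0,0,-0.9]
    - [0,0,0,0,0,-0.9]
    - [0,0,0,0,0,-0.9]
    - [0,0,0,0,0,-0.9]
    - [0,0,0,0,0,-0.84]
    - [0,-0.02,0.7,0,0,0]
    - [0,0,0.9,0,0,0]
    - [0,0,0.9,0,0,0]
    - [0,0,0.8,0,0,0]
    - [0,0,0.5,0,0,0]
    - [0,0,0.3,0,0,0]
    - [0,0,0.2,0,0,0]
    - [0,0,0,0,0,0]

```text
time: 26.55
ee_pos: [0.548, -0.2125, 0.0907]
eef_rot: [0.513, 0.769, 0.296, -0.24]
ft_force: [1.0, -1.0, 0.6]
width: 0.0451
grip_force: 0.0
```

```bash
python3 - <<'E'
from h import *
dial(-.3,.026,1,dz=.001,dx=-.0003)
E
```

```text
t 26.55 pos [ 0.548  -0.2125  0.0907] shift [0.02 0.02 0.25] turn [ 0.   -0.01  0.  ] F [ 1.  -1.   0.6] q [ 1.05  0.87 -0.71  1.33 -0.14  1.51  0.86] w 45.1
```

>>> carry_out:
  moves:
    - [0.02,0.02,0.15,0,0,0]
    - [0,0,0.1,0,0,0]
    - [0,0,0,0,0,0]

```text
time: 26.92
ee_pos: [0.5478, -0.2046, 0.0842]
eef_rot: [0.513, 0.769, 0.296, -0.24]
ft_force: [1.2, -0.3, 1.0]
width: 0.0451
grip_force: 0.0
```

>>> carry_out:
  moves:
    - [0,0,0,0,0,0]
    - [0,0,0,0,0,0]
    - [0,0,0,0,0,0]
    - [0,0,0,0,0,0]
    - [0,0,0,0,0,0]
    - [0,0,0,0,0,0]
  fingers: 10
  force: 45

```text
time: 27.68
ee_pos: [0.5477, -0.2053, 0.0841]
eef_rot: [0.513, 0.769, 0.295, -0.24]
ft_force: [-2.2, -2.4, -0.9]
width: 0.0172
grip_force: 45.0
```

>>> carry_out:
  moves:
    - [0,0,0,0,0,0.4]
    - [0,0,0,0,0,0.5]
    - [0,0,0,0,0,0.5]
    - [0,0,0,0,0,0.5]
    - [0,0,0,0,0,0.5]
    - [0,0,0,0,0,0.5]
    - [0,0,0,0,0,0.5]
    - [0,0,0,0,0,0.5]
    - [0,0,0,0,0,0.5]
    - [0,0,0,0,0,0]
    - [0,0,0,0,0,0]

```text
time: 29.05
ee_pos: [0.5483, -0.2049, 0.0844]
eef_rot: [0.721, 0.579, 0.21, -0.318]
ft_force: [3.9, -1.3, -1.4]
width: 0.0165
grip_force: 45.0
```

>>> carry_out:
  moves:
    - [0,0,0,0,0,0]
    - [0,0,0,0,0,0]
    - [0,0,0,0,0,0]
    - [0,0,0,0,0,0]
    - [0,0,-0.3,0,0,0]
    - [0,0,-0.7,0,0,0]
    - [0,0,-1,0,0,0]
    - [0,0,-1,0,0,0]
    - [0,0,-1,0,0,0]
    - [0,0,-0.5,0,0,0]
    - [0,0,0,0,0,0]
    - [0,0,0,0,0,0]
  fingers: 45

```text
time: 30.55
ee_pos: [0.5597, -0.3305, 0.2115]
eef_rot: [0.721, 0.578, 0.209, -0.319]
ft_force: [0.2, 0.9, -0.7]
width: 0.0454
grip_force: 0.0
```

```bash
python3 chk.py pics/turned2.png
```

```text
t 30.55 pos [ 0.5597 -0.3305  0.2115] shift [-0.02  0.01  2.13] turn [-0.01 -0.01 -0.1 ] F [ 0.2  0.9 -0.7] q [ 0.97  0.89 -0.53  0.93 -0.22  1.88  0.27] w 45.4
side 471 [[-0.0797, 0.0125, 0.0196], [0.078, 0.109, 0.1147]]
top 2345 [[-0.0747, 0.0019, 0.0192], [0.08, 0.1047, 0.1162]]
plane [0.004 0.956 0.019] lean 0.8078092725381001
bar 137 ((0.26204705238342285, 71.05824279785156), (54.1756477355957, 18.36014747619629), 73.90152740478516)
```

View pics/turned2.png

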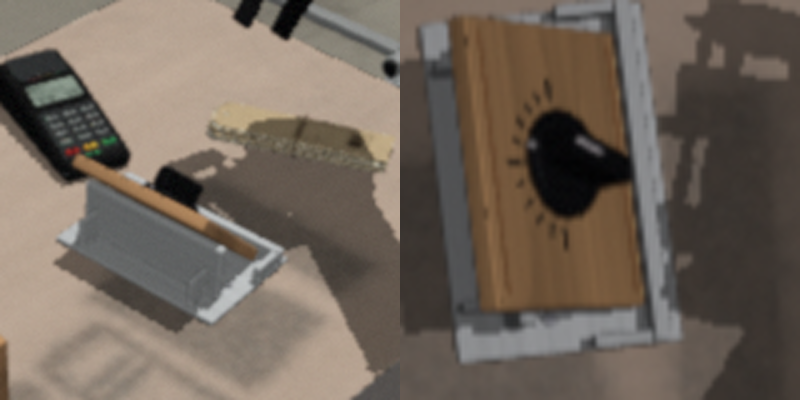

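The bar now points 0.28 rad clockwise of up and the skirt mark is at top crop (532,147), so the dial is at click six. The board leans at about 0.81 rad and is centred within about 3 mm. The arm is clear.

```bash
python3 -c "
from bench import r
print(r.close_job())"
```

```text
the job is handed in; nothing more can be done
None
```

The dial board is leaning on the stand, released and dial side out, with its dial at click six by the camera check; the plain board was left in the rack. I handed the job in at about 31 s, but no verdict came back.

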